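# Seat and clamp the heating block in a dry-block heater

## Task

The aluminium heating block lies askew on the heater's deck. Push its corner diagonally opposite the notch, on the red pad, so that the block turns in place about the steel peg until its notch bears on the peg and its long edge lies flush along the orange rail, and hold it pressed home there with 12 N, give or take 2, for a second (never push the block, or load the peg or rail, with more than 16 N). Only then slide the clamp up gently until its rubber shoe touches the block, let go, and leave the glassware and the tube rack alone.

Things in the scene. Friction and masses are not known exactly. Their poses are not given: they have to be found in the camera images.
- heater: Low white bench heater, fixed: housing 230 x 220 mm, its dark grey deck 50 mm above the table. Origin on the table under the middle of the block's final seat; the housing runs from -75 to +155 mm in x, -125 to +95 mm in y. The block is home when its axes are parallel to the heater's (x with x, y with y), its notch bears on the peg and its long edge is flush on the rail.
- peg: Fixed upright steel peg, 12 mm in diameter, 28 mm tall, on the deck at x +32, y +52 mm of the heater. Origin on its axis at deck height; axes parallel to the heater's.
- rail: Fixed orange stop rail on the deck, 50 mm long (along the heater's y), 12 mm thick, 14 mm tall. Origin at deck height at the middle of the face that the block comes to rest on, which looks to the heater's +x: x -40 mm, y from -50 to 0 mm of the heater.
- block: Loose aluminium block, dark wells on top, 80 x 120 x 20 mm, 0.3 to 0.52 kg, flat on the deck. Its +x+y corner has a square 14 mm notch. Origin on the underside in the notch, 6 mm from both its walls: on the peg's axis when both walls bear on it. It spans x -72 to +8, y -112 to +8 mm. Starts 0.15 to 0.40 rad counterclockwise (from above) of home, the notch a few mm clear of the peg.
- block_push_corner (a point): The bare corner opposite the notch, half-way up (x -72, y -112, z +10 mm of the block). By it the short face (y -112) has a hand-set red push pad, 30 mm wide (x -71 to -41), 14 mm tall, standing 2 to 16 mm out, how far is not reported; it stays as set. A push on it of a few N in the block's +y brings the notch to the peg, then turns the block clockwise about it.
- clamp (a joint): Sliding clamp at the far side of the deck: 0 m is fully back, grows as the clamp moves towards the heater's -x (towards the block); it slides with about 2.5 N of friction and stays where it is left. Starts at 0 to 0.006; its shoe meets a block that is home at about 0.044; the end of its travel is 0.052.
- clamp_shoe (a point): Middle of the front face of the clamp's black rubber shoe (22 mm wide, faces the heater's -x), 10 mm above the deck, at y -20 mm of the heater. It meets the block's far long edge (x +8 mm of the block).
- clamp_handle (a point): Middle of the clamp's upright black handle: 14 mm (x) x 26 mm (y), from 19 to 51 mm above the deck, centred 30 mm behind the shoe's face; this point is 36 mm above the deck. The teal carriage below it, 19 mm tall, sticks out 7 mm further behind (heater's +x).
- beaker: Glass beaker standing beside the heater, 64 mm in diameter, 85 mm tall: leave alone. Origin at the centre of its underside.
- jar: Amber jar with a white cap beside the heater, 52 mm in diameter, 80 mm tall: leave alone. Origin at the centre of its underside.
- tube_rack: Blue tube rack, 55 x 120 mm, 67 mm tall with its tubes: leave alone. Origin at the centre of its underside.

How it is judged:
By the outcome, as a careful person would: the job done as asked, in the order asked, and still so for the second after the job is handed in, with the robot touching nothing.
It also fails if it takes over 67 s, if anything falls off the work surface, if the arm or the gripper's body presses on something with over 40 N, if the wrist force passes 120 N, or if a joint passes its speed limit or range.

## Robot

A 7-joint arm with a two-finger parallel gripper is mounted at the origin on the work surface. World frame = base frame: x ahead of the robot, y to its left, z up, the work surface at z = 0. Lengths are in m, angles in rad, forces in N, time in s.
With the tool pointing down it reaches from about 0.4 to 0.875 m from the base axis. Payload 19.3 kg.
Tool frame: the origin (TCP) lies midway between the tips of the shut fingers; the grasp point (between the pads) lies 19 mm behind it (robot.tcp_to_grasp is the distance from the TCP to the grasp point, in m); z points along the fingers, y is the direction in which the jaws open and shut (so a half turn about z gives the same grasp; the last joint's range is limited). The gripper opens to 85 mm and grips with 20 to 120 N. Pads are 22 mm wide; open, the fingers measure 114 mm over their backs; the gripper's body (76 mm by 85 mm) begins 54 mm behind the grasp point. The pads swing forward as they close: fully open they stand 13 mm farther back than shut.
Start: joints at [-1.178, 0.521, -0.036, 1.599, 0.021, 1.021, -0.113], TCP at [0.279, 0.559, 0.231] pointing down, gripper open.
Joint ranges: [-2.91, 2.91], [-0.3, 2.13], [-1.5, 1.42], [0.17, 2.43], [-1.26, 4.41], [0.16, 1.93], [-2.52, 2.52]. Speed limits (rad/s): [1.89, 1.89, 2.39, 2.39, 3.01, 3.01, 3.01].

## Interface

Orientations are given as a unit quaternion [w, x, y, z].
In Python, from workcell import read_state, imaging, ticket, robot gives the robot as it stands.
- The arm moves only by the tool arm_command, never from a script. Its argument "steps" is a list of rows, each a list of 3 entries, a list of its own where there are three numbers: the closure, from -1 (fully open) to 1 (shut), so that 0 is half open, then the shift along the world's x, y, z in m, then the turn about the world's z in rad. A call has 1 to 12 rows; each row shifts and turns the commanded pose from where the row before left it; what a row does not reach is not made up. A row lasts 1/8 s, in which the tool goes at most 62.5 mm and 10.7 degrees, less where a joint would pass 70% of its speed; a pose out of reach is approached as far as the arm can. A call is refused whole if a number of a shift passes 0.0625 or a number of a turn 0.188, either way. A call with a gripper value outside its range is refused whole. The fingers move at their own pace and stop on an object; "grip_force" is the grip in N (left out, the last holds). Time passes only in rows, so rows that do not move let the fingers close. It gives the time, the measured TCP pose, the force and the opening at its end, in the units of the state.
- read_state(): the state, without advancing time (a new reading comes with each control period).
- imaging.read_camera(name): name is "scene" or "side" or "wrist"; returns the picture (480x640x3 uint8, red, green, blue); there is no depth.
- imaging.camera_params(name): a dict with "intrinsics" (3x3 intrinsics, pixels), "position" and "rotation" of the camera in the world. Camera axes: x right, y down, z forward; pixel columns grow to the right and rows downward; lengths in m; the calibration is good to about 2 mm. A picture is of the moment at which its call begins: read the wrist's pose just before it. camera_params takes no time and is no camera call; for the wrist camera it gives the pose at the moment of the call.
- ticket.close_job(): hands the job in, once; it reports no verdict.
The state is a dict: "clock": time; "joint_positions": joint angles; "qd": joint speeds; "effort": joint torques, N m; "eef_pos": TCP position; "eef_rot": TCP orientation; "contact_force": force on the tool from outside, world axes, zero at the start; "moment": the same for the moment, N m; "gripper_width": opening from 0.0 (shut) to 1.0 (fully open).
Only numpy, scipy, OpenCV 4.12 (cv2) and the standard library are available. Lean on these libraries where they do the work, as an engineer would, in place of code of your own. Each camera call takes 0.05 s, during which the arm holds its last target. There are 200 camera calls.

## Working session

There is one attempt and no reset: what is moved stays moved. The work goes in short steps, Python scripts to look and compute and a tool call to move; the robot and the scene stay as the last step left them, time stands still between calls to the robot, and variables do not carry over. Pictures are saved under pics/ and viewed, about 8 in all and at most 12, crops included, and the job is handed in when it is done.

Besides the shell and the picture viewer there is one more tool, called after "Call:" as name(argument=value, ...), one argument or row to a line, values as JSON. arm_command: Moves the arm, as the interface text tells. Its arguments: {"type":"object","properties":{"steps":{"type":"array"},"grip_force":{"type":"number"}},"required":["steps"]}

```bash
mkdir -p pics; ls; python3 - <<'E'
from workcell import read_state, imaging, ticket, robot
import cv2,numpy as np
np.set_printoptions(precision=4,suppress=True)
for n in ["scene","side"]:
    im=imaging.read_camera(n); cv2.imwrite(f"pics/{n}0.png",im[:,:,::-1])
    p=imaging.camera_params(n); print(n,p)
s=read_state(); print(s)
E
```

```text
pics
scene {'intrinsics': array([[562.0243,   0.    , 320.6913],
       [  0.    , 562.0243, 237.7441],
       [  0.    ,   0.    ,   1.    ]]), 'position': array([1.1165, 0.7612, 0.6977]), 'rotation': array([-0.138 ,  0.2659,  0.8396, -0.4531])}
side {'intrinsics': array([[516.5481,   0.    , 310.6959],
       [  0.    , 516.5481, 244.8491],
       [  0.    ,   0.    ,   1.    ]]), 'position': array([ 0.243 , -0.5905,  0.7273]), 'rotation': array([-0.3881,  0.8832, -0.2449,  0.0968])}
{'clock': 0.1, 'joint_positions': array([-1.1782,  0.5219, -0.0363,  1.5999,  0.0212,  1.0211, -0.1128]), 'qd': array([ 0.0002, -0.0005, -0.0003, -0.0008,  0.    , -0.0027,  0.0006]), 'effort': array([  0.003 , -92.8487,   1.9842, -37.0523,   0.0182,   0.0055,
        -0.0001]), 'eef_pos': array([0.2789, 0.559 , 0.2308]), 'eef_rot': array([-0.0001,  0.2293,  0.9733, -0.0005]), 'contact_force': array([-0.0465, -0.6676, -0.1107]), 'moment': array([ 0.0573, -0.026 ,  0.0556]), 'gripper_width': 1.0017423427228305}
```

View pics/scene0.png

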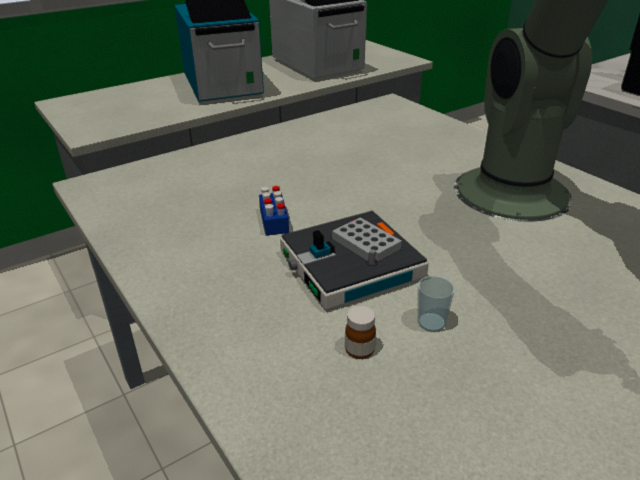

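View pics/side0.png

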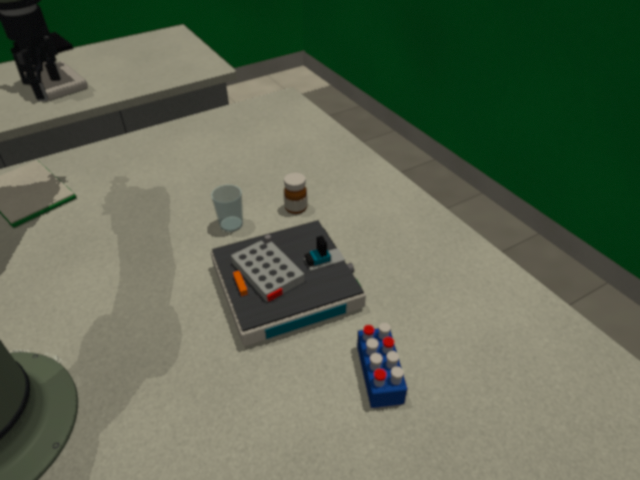

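Two pictures viewed (2/12). The heater is at scene ≈(353,257) and side ≈(287,280). The block's red pad is at side ≈(275,294), the rail at (240,283), the clamp handle at (321,246), the beaker at (229,208), the jar at (295,194) and the rack at (381,365). Next I'll get a rough triangulation.

```bash
cat > h.py <<'E'
from workcell import read_state, imaging, ticket, robot
import cv2,numpy as np
from scipy.spatial.transform import Rotation as R
from scipy.optimize import least_squares
np.set_printoptions(precision=4,suppress=True)
def rot(q):
    q=np.asarray(q)
    return q if q.shape==(3,3) else R.from_quat(np.roll(q,-1)).as_matrix()
def ray(c,uv):
    d=rot(c['rotation'])@np.linalg.solve(c['intrinsics'],[uv[0],uv[1],1.]); return np.array(c['position']),d/np.linalg.norm(d)
def proj(c,P):
    p=(np.atleast_2d(P)-c['position'])@rot(c['rotation']); q=p@np.array(c['intrinsics']).T; return q[:,:2]/q[:,2:]
def onz(c,uv,z):
    o,d=ray(c,uv); return o+d*(z-o[2])/d[2]
def tri(cs,uvs):
    A=np.zeros((3,3));b=np.zeros(3);L=[]
    for c,uv in zip(cs,uvs):
        o,d=ray(c,uv);M=np.eye(3)-np.outer(d,d);A+=M;b+=M@o;L.append((o,M))
    X=np.linalg.solve(A,b); return X,[np.linalg.norm(M@(X-o)) for o,M in L]
E
python3 - <<'E'
from h import *
S,D=[imaging.camera_params(n) for n in("scene","side")]
for n,a,b in [("block",(367,238),(267,268)),("handle",(319,239),(321,246)),("jarcap",(361,316),(295,180)),("rail",(386,230),(240,283)),("peg",(372,254),(266,239)),]:
    print(n,*tri([S,D],[a,b]))
for n,uv in [("beaker",(432,322)),("jar",(361,350))]: print(n,onz(S,uv,0))
for n,uv in [("beaker",(231,224)),("jar",(296,207)),("rackA",(372,405)),("rackB",(406,402))]: print(n,onz(D,uv,0))
c=imaging.camera_params("wrist"); s=read_state(); print(c['intrinsics'][0,0],(c['position']-s['eef_pos'])@rot(s['eef_rot']), rot(s['eef_rot']).T@rot(c['rotation']))
a=cv2.imread("pics/scene0.png")[195:315,260:450]; b=cv2.imread("pics/side0.png")[205:350,195:385]
a=cv2.resize(a,None,fx=3,fy=2.1/.7*1,interpolation=cv2.INTER_CUBIC); 
E
```

```text
block [0.4964 0.0237 0.0618] [np.float64(0.0016845498558646721), np.float64(0.0016845498558646342)]
handle [ 0.5975 -0.0006  0.0857] [np.float64(0.0006166610735007541), np.float64(0.0006166610735008063)]
jarcap [0.6638 0.2164 0.0752] [np.float64(0.0009975507889484875), np.float64(0.0009975507889484843)]
rail [0.4405 0.0188 0.0579] [np.float64(0.0011801725313095913), np.float64(0.0011801725313096401)]
peg [0.5289 0.0838 0.0702] [np.float64(0.0013304360585506046), np.float64(0.0013304360585505773)]
beaker [0.5126 0.2394 0.    ]
jar [0.6627 0.2203 0.    ]
beaker [0.5154 0.2405 0.    ]
jar [0.6645 0.2172 0.    ]
rackA [ 0.5248 -0.2719  0.    ]
rackB [ 0.5729 -0.295   0.    ]
387.67459775323863 [ 0.0773 -0.0003 -0.1432] [[ 0.001  -0.9532 -0.3024]
 [ 1.      0.001   0.0001]
 [ 0.0002 -0.3024  0.9532]]
```

Call:
arm_command(
  steps=[
    [-1,[0.02,-0.049,0.003],0.026],
    [-1,[0.02,-0.049,0.003],0.026],
    [-1,[0.02,-0.049,0.003],0.026],
    [-1,[0.02,-0.049,0.003],0.026],
    [-1,[0.02,-0.049,0.003],0.026],
    [-1,[0.02,-0.049,0.003],0.026],
    [-1,[0.02,-0.049,0.003],0.026],
    [-1,[0.02,-0.049,0.003],0.026],
    [-1,[0.02,-0.049,0.003],0.026],
    [-1,[0.02,-0.049,0.003],0.026],
    [-1,[0.02,-0.049,0.003],0.026],
    [-1,[0,0,0],0],
  ],
)

```text
clock: 1.6
eef_pos: [0.4998, 0.0164, 0.2642]
eef_rot: [0.0, 0.091, 0.996, -0.001]
contact_force: [0.1, 0.9, -0.2]
gripper_width: 1.001
```

```bash
python3 - <<'E'
from h import *
import pickle
c=imaging.camera_params("wrist"); im=imaging.read_camera("wrist")[:,:,::-1]; cv2.imwrite("pics/w1.png",im); pickle.dump(c,open("w1.pkl","wb"))
s=read_state(); print(s['eef_pos'],s['eef_rot'],s['qd'].round(3),s['contact_force'],s['clock'])
E
```

```text
[0.4992 0.0187 0.264 ] [-0.0002  0.0898  0.996  -0.0002] [-0.04  -0.008 -0.031  0.014 -0.003 -0.001 -0.024] [0.4499 0.3349 0.0882] 1.65
```

View pics/w1.png

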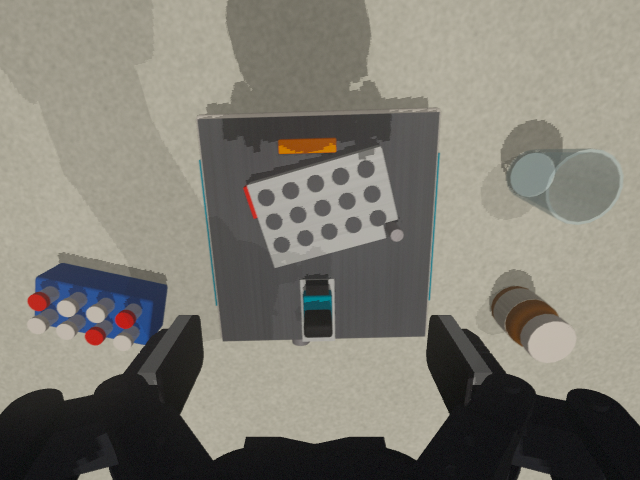

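Picture 3 (w1) shows the deck corners at (198,117), (440,111), (425,336) and (222,341). The peg is at (397,235), the rail at (278..336, 140..153), the red pad at (246..256, 185..220), the block corners at (383,147), (247,185) and (275,267), and the handle at (317,310).

```bash
python3 - <<'E'
from h import *
import pickle
c=pickle.load(open("w1.pkl","rb"))
uv=np.array([(198,117),(440,111),(425,336),(222,341)]);H=np.array([(-75,-125),(-75,95),(155,95),(155,-125)])/1000
W=np.array([onz(c,u,.05)[:2] for u in uv])
def f(p): 
    r=R.from_euler('z',p[2]).as_matrix()[:2,:2]; return (H@r.T+p[:2]-W).ravel()
s=least_squares(f,[.5,.02,-.1]);print("heater",s.x,s.fun*1000)
x,y,t=s.x;r=R.from_euler('z',t).as_matrix()[:2,:2]
toH=lambda P:(np.asarray(P)[:2]-[x,y])@r*1000
for n,u,z in [("peg",(397,235),.078),("rail",(278,153),.064),("rail",(336,153),.064),("bTop",(383,147),.07),("b",(247,185),.07),("b",(275,267),.07),("pad1",(244,187),.064),("pad2",(254,219),.064),("handle",(317,310),.101),("rack",(30,318),0.04)]: 
    P=onz(c,u,z);print(n,P,toH(P))
S,D=[imaging.camera_params(n) for n in("scene","side")]
print([toH(P) for P in [[.5975,0],[.5289,.0838],[.5248,-.2719],[.5729,-.295],[.514,.24],[.663,.219]]])
# locally corrected: corners by line fits of gray edges
im=cv2.imread("pics/w1.png")[100:350,190:450]; cv2.imwrite("pics/w1c.png",cv2.resize(im,(780,750),interpolation=cv2.INTER_CUBIC)[0:600])
E
```

```text
heater [ 0.4912  0.0383 -0.1556] [-3.8584 -3.746  -2.9465  4.6605  4.3135  3.0304  2.4914 -3.945 ]
peg [0.531  0.0845 0.078 ] [32.0914 51.8217]
rail [ 0.4436 -0.0058  0.064 ] [-40.2672 -50.9406]
rail [0.4526 0.0436 0.064 ] [-38.9991  -0.7973]
bTop [0.4543 0.0832 0.07  ] [-43.4113  38.6671]
b [ 0.465  -0.0374  0.07  ] [-14.2116 -78.8343]
b [ 0.544  -0.0294  0.07  ] [ 62.6705 -58.7363]
pad1 [ 0.467  -0.0416  0.064 ] [-11.5917 -82.712 ]
pad2 [ 0.497  -0.0395  0.064 ] [ 17.7925 -75.9525]
handle [0.579  0.0038 0.101 ] [ 92.053  -20.4825]
rack [ 0.5646 -0.3023  0.04  ] [ 125.3005 -325.0771]
[array([110.9245, -21.3763]), array([30.1634, 50.7766]), array([  81.2519, -301.2592]), array([ 132.3513, -316.6238]), array([ -8.7698, 202.7788]), array([141.6844, 205.1299])]
```

Heater yaw is about −0.156 rad, and the peg and rail come out where they should. The block is about 0.25 rad CCW and the pad stands about 4–5 mm out. I'll go above the approach point with the fingers shut and take a second wrist view.

Call:
arm_command(
  steps=[
    [1,[-0.004,-0.022,-0.016],0.07],
    [1,[-0.004,-0.022,-0.016],0.07],
    [1,[-0.004,-0.022,-0.016],0.07],
    [1,[-0.003,-0.021,-0.016],0.07],
    [1,[0,0,0],0],
    [1,[0,0,0],0],
    [1,[0,0,0],0],
    [1,[0,0,0],0],
  ],
)

```text
clock: 2.65
eef_pos: [0.4843, -0.0661, 0.2006]
eef_rot: [0.0, -0.052, 0.999, 0.0]
contact_force: [0.5, 0.1, -1.1]
gripper_width: -0.002
```

```bash
python3 - <<'E'
from h import *
import pickle
c=imaging.camera_params("wrist"); im=imaging.read_camera("wrist")[:,:,::-1]; cv2.imwrite("pics/w2.png",im); pickle.dump(c,open("w2.pkl","wb"))
s=read_state(); print(s['eef_pos'],s['eef_rot'],s['qd'].round(3),s['contact_force'],s['clock'],s['gripper_width'])
E
```

```text
[ 0.4842 -0.0663  0.2005] [ 0.0002 -0.0518  0.9987  0.    ] [ 0.004  0.001  0.001  0.001  0.001 -0.001  0.004] [-0.1572 -0.8863 -0.7127] 2.7 0.004082465126494175
```

View pics/w2.png

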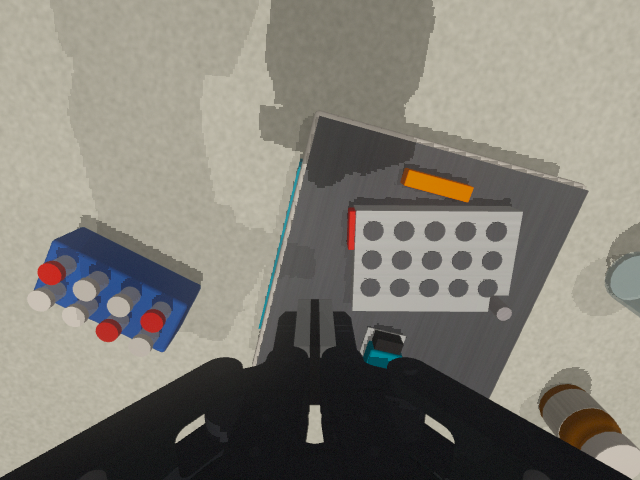

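```bash
python3 - <<'E'
from h import *
import pickle
C=[pickle.load(open(f"w{i}.pkl","rb")) for i in(1,2)]; I=[cv2.imread(f"pics/w{i}.png").astype(int) for i in(1,2)]
# peg / rail triangulation for height
print("peg top",*tri(C,[(397,235),(504,313.5)]))
B={(-72,8):[(383,147),(522.5,212)],(-72,-112):[(246.5,185),(355.5,210)],(8,-112):[(275,267.5),(352,311)]}
for k,v in B.items(): print(k,*tri(C,v))
def f(p):
    r=R.from_euler('z',p[2]).as_matrix();o=[]
    for k,v in B.items():
        P=r@np.array([k[0]/1e3,k[1]/1e3,0])+[p[0],p[1],p[3]]
        for c,u in zip(C,v): o.append((proj(c,P)[0]-u))
    return np.ravel(o)
s=least_squares(f,[.52,.08,.1,.07]);print("block",s.x,s.fun.round(1))
bx=s.x
for c,im in zip(C,I):
    m=((im[:,:,2]>150)&(im[:,:,1]<90)&(im[:,:,0]<90)).astype(np.uint8)
    n,l,st,ce=cv2.connectedComponentsWithStats(m)
    print([list(map(int,x)) for x in st if 100<x[4]<5000])
    # predicted outlines for pad standoff d
    r=R.from_euler('z',bx[2]).as_matrix()
    for d in (3,5,7):
        P=[r@np.array([x/1e3,(-112-d)/1e3,0])+[bx[0],bx[1],z] for z in(.053,.067) for x in(-71,-41)]
        print(d,proj(c,P).round(1).tolist())
    k=np.argmax([100<x[4]<5000 and (abs(ce[i]-((250,202) if c is C[0] else (352,230)))<12).all() for i,x in enumerate(st)])
    bb=st[k]; sub=l[bb[1]:bb[1]+bb[3],bb[0]:bb[0]+bb[2]]==k
    for rr in range(0,bb[3],5): 
        cc=np.where(sub[rr])[0]; print(bb[1]+rr,bb[0]+cc.min(),bb[0]+cc.max(),end=' | ')
    print()
# heater from peg + rail corners + deck
h=[.4912,.0383,-.1556]
q=R.from_euler('z',h[2]).as_matrix()
for n,p in [("peg",(32,52,78)),("railA",(-40,-50,64)),("railB",(-40,0,64)),("shoe?",(84,-20,60))]:
    P=q@np.array(p)/1e3+[h[0],h[1],0]; print(n,P,[proj(c,P)[0].round(1).tolist() for c in C])
E
```

```text
peg top [0.5315 0.0847 0.0768] [np.float64(0.00012765437459492083), np.float64(0.00012765437459476037)]
(-72, 8) [0.4545 0.084  0.0655] [np.float64(0.00019717813497481903), np.float64(0.00019717813497468602)]
(-72, -112) [ 0.4652 -0.0383  0.0676] [np.float64(3.524243890219009e-05), np.float64(3.524243890228651e-05)]
(8, -112) [ 0.5454 -0.03    0.0685] [np.float64(0.00039528413710798667), np.float64(0.0003952841371080069)]
block [0.5264 0.0806 0.0933 0.0696] [-1.8 -0.2  0.2  0.4  0.3  0.1  1.3  0.5 -0.6  0.2  0.2 -0.6]
[[278, 139, 57, 14, 482], [243, 187, 14, 32, 119], [28, 294, 18, 17, 236], [115, 313, 18, 16, 223], [85, 330, 18, 15, 215]]
3 [[247.1, 184.2], [257.4, 215.1], [244.5, 186.7], [255.2, 218.6]]
5 [[245.0, 184.8], [255.4, 215.6], [242.3, 187.3], [253.1, 219.2]]
7 [[243.0, 185.4], [253.4, 216.2], [240.2, 187.9], [251.0, 219.8]]
187 244 246 | 192 245 248 | 197 246 249 | 202 248 251 | 207 250 253 | 212 252 254 | 217 253 256 | 
[[348, 211, 8, 39, 223], [38, 263, 24, 22, 396], [140, 313, 23, 20, 342], [96, 322, 22, 20, 333]]
3 [[350.5, 207.0], [349.0, 244.4], [352.2, 211.0], [350.6, 250.0]]
5 [[347.9, 206.9], [346.5, 244.4], [349.5, 211.0], [347.9, 250.0]]
7 [[345.3, 206.9], [343.9, 244.4], [346.7, 211.0], [345.3, 250.0]]
211 350 354 | 216 350 355 | 221 349 354 | 226 349 354 | 231 349 354 | 236 349 353 | 241 349 353 | 246 349 353 | 
peg [0.5309 0.0847 0.078 ] [[397.2, 234.9], [505.0, 313.4]]
railA [ 0.4439 -0.0049  0.064 ] [[279.1, 153.3], [404.9, 184.9]]
railB [0.4517 0.0445 0.064 ] [[336.9, 151.8], [469.6, 202.5]]
shoe? [0.5711 0.0055 0.06  ] [[317.1, 282.9], [389.5, 337.4]]
```

Picture 4 (w2) agrees with w1. The peg top triangulates to z 0.077 and the block top to about 0.069, with block yaw 0.093 world (0.249 from home). The pad stands about 4 mm out (outer edge at columns 349–350). The tool yaw already matches the block, so I'll descend about 12 mm short of the pad.

Call:
arm_command(
  steps=[
    [1,[0,0,-0.048],0],
    [1,[0,0,-0.048],0],
    [1,[0,0,-0.04],0],
    [1,[0,0,-0.0085],0],
    [1,[0,0,0],0],
    [1,[0,0,0],0],
  ],
)

```text
clock: 3.45
eef_pos: [0.4849, -0.0668, 0.0572]
eef_rot: [0.001, -0.052, 0.999, -0.0]
contact_force: [-0.2, 0.8, -1.1]
gripper_width: 0.0
```

```bash
cat >> h.py <<'E'
HY=-0.1556; HO=np.array([.4912,.0383]); PEG=np.array([.5312,.0847]); HR=R.from_euler('z',HY).as_matrix()
BASE=np.zeros(3)
def avg(n=6):
    F=[];P=[]
    for i in range(n):
        imaging.read_camera("side"); s=read_state(); F.append(s['contact_force']);P.append(s['eef_pos'])
    F=np.array(F);P=np.mean(P,0);q=s['eef_rot']; yaw=2*np.arctan2(q[2],q[1])-np.pi
    yaw=(yaw+np.pi)%(2*np.pi)-np.pi
    print("clk",round(s['clock'],3),"F world",F.mean(0),"sd",F.std(0),"F heater",HR.T@F.mean(0),"P",P,"heater mm",(HR.T[:2,:2]@(P[:2]-HO))*1e3,"yaw",round(yaw,4))
    return F.mean(0)
E
python3 -c "
from h import *
avg(8)"
```

```text
clk 3.85 F world [-0.2187  0.3526  0.4097] sd [0.3281 0.4412 0.3125] F heater [-0.2707  0.3144  0.4097] P [ 0.4845 -0.0668  0.0566] heater mm [   9.6563 -104.8457] yaw 0.1031
```

Call:
arm_command(
  steps=[
    [1,[-0.0002,0.002,0],0],
    [1,[-0.0002,0.002,0],0],
    [1,[-0.0002,0.002,0],0],
    [1,[-0.0002,0.002,0],0],
    [1,[-0.0001,0.001,0],0],
    [1,[-0.0001,0.001,0],0],
    [1,[0,0.0005,0],0],
    [1,[-0.0001,0.0005,0],0],
    [1,[0,0.0005,0],0],
    [1,[0,0,0],0],
  ],
)

```text
clock: 5.1
eef_pos: [0.483, -0.0552, 0.0558]
eef_rot: [0.0, -0.052, 0.999, -0.0]
contact_force: [-0.1, 0.3, 0.3]
gripper_width: 0.001
```

```bash
python3 -c "
from h import *
avg(6)"
```

```text
clk 5.4 F world [0.1201 0.2371 0.1492] sd [0.668  0.6623 0.3993] F heater [0.0819 0.2529 0.1492] P [ 0.483  -0.0553  0.0558] heater mm [  6.3622 -93.7233] yaw 0.1031
```

Call:
arm_command(
  steps=[
    [1,[0,0.0005,0],0],
    [1,[-0.0001,0.0005,0],0],
    [1,[0,0.0005,0],0],
    [1,[-0.0001,0.0005,0],0],
    [1,[0,0.0005,0],0],
    [1,[0,0.0005,0],0],
    [1,[0,0,0],0],
  ],
)

```text
clock: 6.28
eef_pos: [0.4827, -0.0522, 0.0558]
eef_rot: [-0.0, -0.052, 0.999, 0.0]
contact_force: [-0.5, -1.9, 0.1]
gripper_width: -0.002
```

```bash
python3 -c "
from h import *
avg(5)"
```

```text
clk 6.525 F world [-0.798  -2.1062 -0.3336] sd [0.42   0.7097 0.4285] F heater [-0.4619 -2.2044 -0.3336] P [ 0.4827 -0.0522  0.0558] heater mm [  5.6449 -90.7583] yaw 0.1032
```

Call:
arm_command(
  steps=[
    [1,[0,0.0004,0],0],
    [1,[-0.0001,0.0004,0],0],
    [1,[0,0.0004,0],0],
    [1,[0,0.0004,0],0],
    [1,[0,0,0],0],
  ],
)

```text
clock: 7.15
eef_pos: [0.4826, -0.0506, 0.0558]
eef_rot: [-0.0, -0.052, 0.999, -0.0]
contact_force: [-1.2, -2.6, -0.5]
gripper_width: -0.004
```

```bash
python3 -c "
from h import *
avg(5)"
```

```text
clk 7.4 F world [-0.4463 -2.8062 -0.5212] sd [0.3848 0.2246 0.375 ] F heater [-0.0061 -2.8415 -0.5212] P [ 0.4826 -0.0506  0.0558] heater mm [  5.3345 -89.1957] yaw 0.1032
```

Call:
arm_command(
  steps=[
    [1,[-0.0007,0.0004,0],-0.005],
    [1,[-0.0007,0.0004,0],-0.005],
    [1,[-0.0007,0.0004,0],-0.005],
    [1,[-0.0007,0.0004,0],-0.005],
    [1,[-0.0007,0.0004,0],-0.005],
    [1,[-0.0007,0.0004,0],-0.005],
    [1,[-0.0007,0.0003,0],-0.005],
    [1,[-0.0007,0.0003,0],-0.005],
    [1,[-0.0007,0.0003,0],-0.005],
    [1,[-0.0007,0.0003,0],-0.005],
  ],
)

```text
clock: 8.65
eef_pos: [0.4754, -0.0473, 0.0558]
eef_rot: [-0.0, -0.026, 1.0, -0.0]
contact_force: [-1.4, -5.8, -0.4]
gripper_width: 0.0
```

```bash
python3 -c "
from h import *
avg(4)"
```

```text
clk 8.85 F world [-1.4848 -5.4045 -0.0311] sd [0.5033 0.4435 0.3931] F heater [-0.6293 -5.5693 -0.0311] P [ 0.4753 -0.0472  0.0557] heater mm [ -2.4081 -86.9686] yaw 0.0528
```

Call:
arm_command(
  steps=[
    [1,[-0.0007,0.0003,0],-0.005],
    [1,[-0.0007,0.0003,0],-0.005],
    [1,[-0.0006,0.0003,0],-0.005],
    [1,[-0.0007,0.0003,0],-0.005],
    [1,[-0.0007,0.0003,0],-0.005],
    [1,[-0.0006,0.0003,0],-0.005],
    [1,[-0.0007,0.0003,0],-0.005],
    [1,[-0.0007,0.0003,0],-0.005],
    [1,[-0.0006,0.0003,0],-0.005],
    [1,[-0.0007,0.0003,0],-0.005],
  ],
)

```text
clock: 10.1
eef_pos: [0.4688, -0.0441, 0.0558]
eef_rot: [-0.0, -0.001, 1.0, -0.0]
contact_force: [0.0, -4.3, -0.8]
gripper_width: -0.002
```

```bash
python3 - <<'E'
from h import *
avg(4)
c=imaging.camera_params("wrist"); im=imaging.read_camera("wrist")[:,:,::-1]; cv2.imwrite("pics/w3.png",im)
import pickle; pickle.dump(c,open("w3.pkl","wb"))
E
```

```text
clk 10.3 F world [-1.9201 -5.4237 -0.5525] sd [0.536  0.3445 0.2995] F heater [-1.0563 -5.6557 -0.5525] P [ 0.4687 -0.0441  0.0558] heater mm [ -9.4324 -84.8707] yaw 0.0031
```

View pics/w3.png

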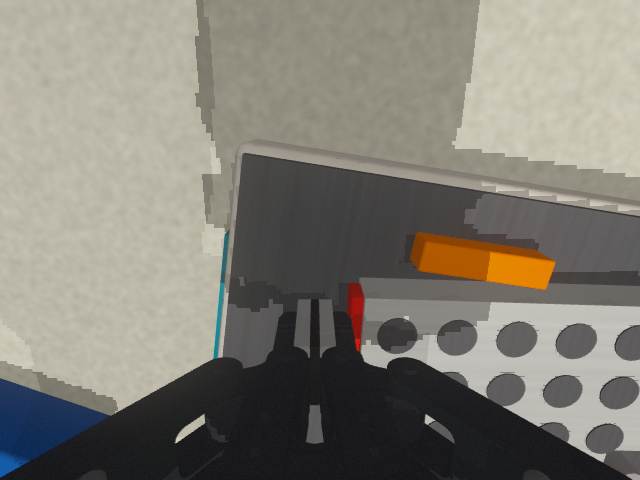

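Picture 5 (w3) shows the shut fingers flat on the red pad at (350..362, 283..350). The block's top long edge runs (362,299)→(640,306), so the block is about 0.02 rad CW of the tool and has about 0.13 rad still to turn. Force is 5.6 N. I'll continue along the arc.

Call:
arm_command(
  steps=[
    [1,[-0.0006,0.0003,0],-0.005],
    [1,[-0.0007,0.0003,0],-0.005],
    [1,[-0.0006,0.0003,0],-0.005],
    [1,[-0.0006,0.0003,0],-0.005],
    [1,[-0.0007,0.0003,0],-0.005],
    [1,[-0.0006,0.0003,0],-0.005],
    [1,[-0.0006,0.0003,0],-0.005],
    [1,[-0.0007,0.0003,0],-0.005],
    [1,[-0.0006,0.0003,0],-0.005],
    [1,[-0.0006,0.0003,0],-0.005],
    [1,[-0.0006,0.0003,0],-0.005],
    [1,[-0.0006,0.0003,0],-0.005],
  ],
)

```text
clock: 11.85
eef_pos: [0.4615, -0.0404, 0.0558]
eef_rot: [0.0, 0.029, 1.0, 0.0]
contact_force: [-0.5, -3.2, -1.1]
gripper_width: 0.001
```

```bash
python3 -c "
from h import *
avg(4)"
```

```text
clk 12.05 F world [-1.2691 -2.5003 -0.3766] sd [0.3838 0.4543 0.3052] F heater [-0.8663 -2.6668 -0.3766] P [ 0.4615 -0.0403  0.0558] heater mm [-17.1851 -82.3018] yaw -0.0567
```

Call:
arm_command(
  steps=[
    [1,[-0.0006,0.0004,0],-0.005],
    [1,[-0.0006,0.0004,0],-0.005],
    [1,[-0.0006,0.0004,0],-0.005],
    [1,[-0.0006,0.0004,0],-0.005],
    [1,[-0.0006,0.0004,0],-0.005],
    [1,[-0.0006,0.0004,0],-0.005],
    [1,[-0.0006,0.0004,0],-0.005],
  ],
)

```text
clock: 12.92
eef_pos: [0.4574, -0.0376, 0.0559]
eef_rot: [0.0, 0.046, 0.999, -0.0]
contact_force: [2.4, -2.6, 0.6]
gripper_width: 0.001
```

```bash
python3 -c "
from h import *
avg(4)"
```

```text
clk 13.125 F world [ 1.663  -2.4408  1.1772] sd [0.4486 0.3024 0.5633] F heater [ 2.0212 -2.1536  1.1772] P [ 0.4573 -0.0376  0.0558] heater mm [-21.7309 -80.2742] yaw -0.0918
```

```bash
python3 - <<'E'
from h import *
c=imaging.camera_params("wrist"); im=imaging.read_camera("wrist")[:,:,::-1]; cv2.imwrite("pics/w4.png",im)
import pickle; pickle.dump(c,open("w4.pkl","wb"))
E
```

```text
(no output)
```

View pics/w4.png

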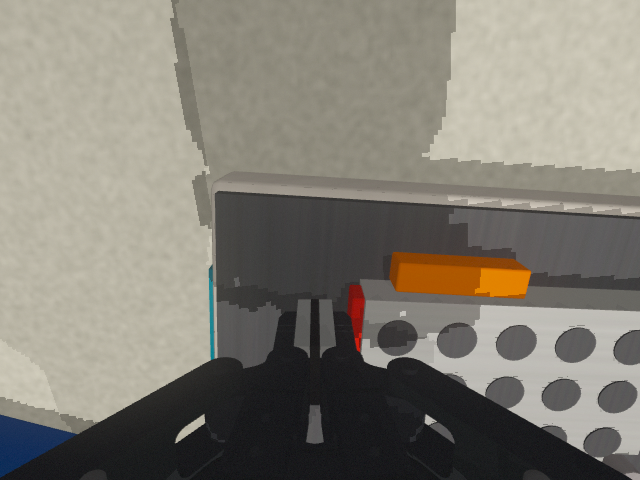

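Picture 6 (w4) shows the block's top edge (363,300)→(640,312) almost parallel to the rail edge (390,291)→(528,298), with about 0.02 rad to go and the rail nearly touching. I'll turn the tool a little and advance in small steps.

Call:
arm_command(
  steps=[
    [1,[-0.0002,0.0003,0],-0.01],
    [1,[-0.0002,0.0003,0],-0.01],
    [1,[-0.0002,0.0003,0],-0.01],
    [1,[-0.0002,0.0003,0],-0.01],
    [1,[0,0,0],0],
  ],
)

```text
clock: 13.8
eef_pos: [0.4562, -0.0365, 0.0558]
eef_rot: [-0.0, 0.066, 0.998, -0.0]
contact_force: [-0.7, -3.8, 2.5]
gripper_width: 0.001
```

```bash
python3 -c "
from h import *
avg(4)"
```

```text
clk 14.0 F world [-0.3563 -4.431   2.4105] sd [0.4099 0.6292 0.4388] F heater [ 0.3347 -4.4327  2.4105] P [ 0.4563 -0.0365  0.0558] heater mm [-22.9108 -79.3037] yaw -0.1318
```

Call:
arm_command(
  steps=[
    [1,[0,0.0003,0],0],
    [1,[0,0.0003,0],0],
    [1,[-0.0001,0.0003,0],0],
    [1,[0,0,0],0],
  ],
)

```text
clock: 14.5
eef_pos: [0.4562, -0.0357, 0.0558]
eef_rot: [-0.0, 0.066, 0.998, -0.0]
contact_force: [-1.1, -5.9, 1.9]
gripper_width: -0.0
```

```bash
python3 -c "
from h import *
avg(4)"
```

```text
clk 14.7 F world [-1.6353 -5.2703  2.1562] sd [0.2075 0.5423 0.2633] F heater [-0.7988 -5.4601  2.1562] P [ 0.4562 -0.0358  0.0558] heater mm [-23.0934 -78.5793] yaw -0.132
```

Call:
arm_command(
  steps=[
    [1,[0,0.0003,0],0],
    [1,[-0.0001,0.0003,0],0],
    [1,[0,0.0003,0],0],
    [1,[0,0,0],0],
  ],
)

```text
clock: 15.2
eef_pos: [0.4562, -0.0354, 0.0558]
eef_rot: [0.0, 0.066, 0.998, -0.0]
contact_force: [-1.0, -10.7, 2.1]
gripper_width: 0.002
```

```bash
python3 -c "
from h import *
avg(4)"
```

```text
clk 15.4 F world [ -1.3462 -10.3892   2.3682] sd [0.1604 0.2962 0.3074] F heater [  0.2802 -10.4723   2.3682] P [ 0.4561 -0.0354  0.0558] heater mm [-23.2134 -78.2882] yaw -0.1326
```

```bash
python3 - <<'E'
from h import *
c=imaging.camera_params("wrist"); im=imaging.read_camera("wrist")[:,:,::-1]; cv2.imwrite("pics/w5.png",im)
d=imaging.read_camera("side")[:,:,::-1]; cv2.imwrite("pics/side5.png",d)
import pickle; pickle.dump(c,open("w5.pkl","wb"))
a=cv2.resize(im[230:380,340:640],(800,400),interpolation=cv2.INTER_CUBIC)
b=cv2.resize(d[215:315,215:375],(320,200),interpolation=cv2.INTER_CUBIC)
o=np.zeros((600,800,3),np.uint8);o[:400]=a;o[400:,:320]=b;cv2.imwrite("pics/c5.png",o)
# gray profile down columns: row of sharp jumps
g=cv2.cvtColor(im,cv2.COLOR_BGR2GRAY).astype(int)
for x in (370,380,550,570,590,610,630): print(x,[(y,g[y,x]) for y in range(285,330) if abs(g[y+1,x]-g[y-1,x])>25])
E
```

```text
370 [(299, np.int64(111))]
380 [(299, np.int64(104)), (300, np.int64(133)), (325, np.int64(105)), (326, np.int64(75))]
550 [(302, np.int64(108)), (303, np.int64(153)), (304, np.int64(191))]
570 [(302, np.int64(105)), (303, np.int64(133)), (304, np.int64(191)), (323, np.int64(189)), (324, np.int64(54)), (325, np.int64(76))]
590 [(303, np.int64(108)), (304, np.int64(172)), (321, np.int64(189)), (323, np.int64(192)), (325, np.int64(192)), (326, np.int64(126)), (327, np.int64(93))]
610 [(303, np.int64(100)), (304, np.int64(132)), (305, np.int64(189))]
630 [(304, np.int64(109)), (305, np.int64(190)), (324, np.int64(175)), (325, np.int64(114))]
```

View pics/c5.png

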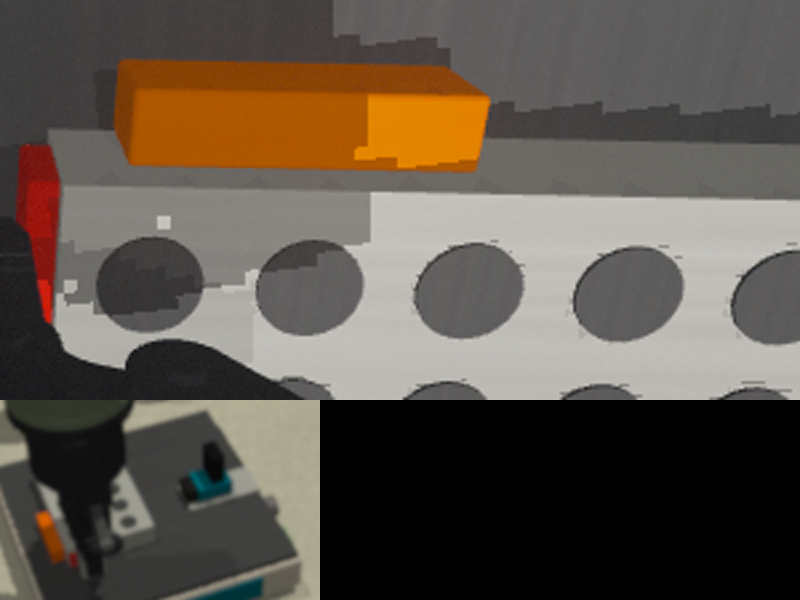

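Picture 7 shows the block's long edge and the rail's front edge parallel (both slopes ≈0.020), flush within about 0.003 rad. At 10.5 N contact is now stiff, so the notch is on the peg. I'll bring it to about 12 N and hold.

Call:
arm_command(
  steps=[
    [1,[0,0.0001,0],0],
    [1,[0,0,0],0],
    [1,[0,0,0],0],
  ],
)

```text
clock: 15.88
eef_pos: [0.4561, -0.0354, 0.0558]
eef_rot: [-0.0, 0.066, 0.998, -0.0]
contact_force: [-1.5, -10.6, 2.3]
gripper_width: -0.004
```

```bash
python3 -c "
from h import *
avg(6)"
```

```text
clk 16.175 F world [ -1.1575 -11.0844   2.084 ] sd [0.3434 0.3753 0.2484] F heater [  0.5743 -11.1299   2.084 ] P [ 0.4561 -0.0354  0.0558] heater mm [-23.2127 -78.2685] yaw -0.1327
```

Call:
arm_command(
  steps=[
    [1,[0,0.0001,0],0],
    [1,[0,0,0],0],
    [1,[0,0,0],0],
    [1,[0,0,0],0],
    [1,[0,0,0],0],
    [1,[0,0,0],0],
    [1,[0,0,0],0],
    [1,[0,0,0],0],
    [1,[0,0,0],0],
  ],
)

```text
clock: 17.3
eef_pos: [0.4561, -0.0354, 0.0558]
eef_rot: [-0.0, 0.066, 0.998, -0.0]
contact_force: [-1.3, -11.8, 1.2]
gripper_width: -0.005
```

```bash
python3 -c "
from h import *
avg(8)"
```

```text
clk 17.7 F world [ -1.2911 -11.4117   1.7742] sd [0.3078 0.5407 0.4799] F heater [  0.493  -11.4739   1.7742] P [ 0.4561 -0.0354  0.0558] heater mm [-23.2158 -78.2244] yaw -0.1328
```

Call:
arm_command(
  steps=[
    [1,[-0.0001,-0.0005,0],0],
    [1,[-0.0001,-0.0005,0],0],
    [1,[-0.0001,-0.0005,0],0],
    [1,[-0.0001,-0.0005,0],0],
    [1,[-0.0003,-0.002,0],0],
    [1,[-0.001,-0.006,0],0],
    [1,[-0.0015,-0.01,0],0],
    [1,[0,0,0.04],0],
    [1,[0.02,0,0.05],-0.023],
    [1,[0.03,0,0.04],0],
    [1,[0,0,0],0],
    [1,[0,0,0],0],
  ],
)

```text
clock: 19.2
eef_pos: [0.5023, -0.055, 0.1853]
eef_rot: [-0.0, 0.078, 0.997, -0.0]
contact_force: [-0.7, 0.0, -0.8]
gripper_width: -0.001
```

```bash
python3 - <<'E'
from h import *
import pickle
avg(6)
c=imaging.camera_params("wrist"); im=imaging.read_camera("wrist")[:,:,::-1]; cv2.imwrite("pics/w6.png",im); pickle.dump(c,open("w6.pkl","wb"))
E
```

```text
clk 19.5 F world [-0.1153  0.0496 -0.0148] sd [0.3349 0.5169 0.539 ] F heater [-0.1216  0.0312 -0.0148] P [ 0.5022 -0.0547  0.185 ] heater mm [ 25.3092 -90.1827] yaw -0.155
```

View pics/w6.png

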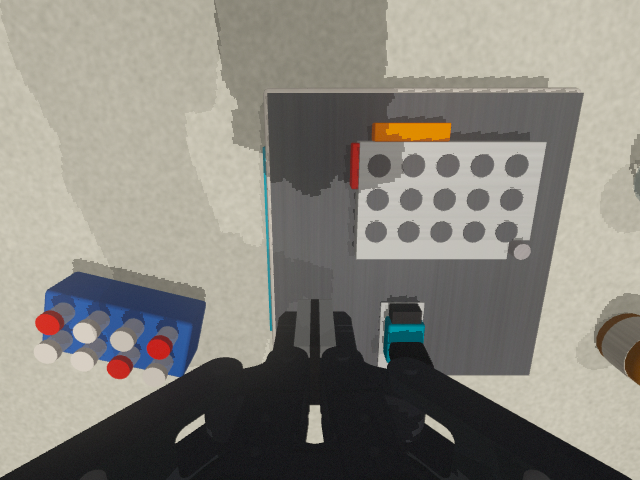

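Picture 8 (w6) shows the block square to the deck, its top edge (358..546, 142) along the rail front (row 141) and its notch at the peg (522,252). The clamp shoe front is at (405,304). Next I'll check these numerically.

```bash
python3 - <<'E'
from h import *
import pickle
c=pickle.load(open("w6.pkl","rb")); im=cv2.imread("pics/w6.png"); g=cv2.cvtColor(im,cv2.COLOR_BGR2GRAY).astype(int)
W=lambda p:(HR@(np.array(p)/1e3))+[HO[0],HO[1],0]
for n,p in [("pushcorner",(-40,-60,70)),("b-72,8",(-40,60,70)),("8,-112",(40,-60,70)),("peg",(32,52,78)),("railA",(-40,-50,64)),("railB",(-40,0,64)),("deck",(-75,-125,50)),("deck2",(-75,95,50))]: print(n,proj(c,W(p)).round(1)[0])
toH=lambda u,z:(HR.T@(onz(c,u,z)-[HO[0],HO[1],0]))*1e3
def jumps(a): d=np.abs(a[2:]-a[:-2]); return [(int(i+1),int(d[i])) for i in range(len(d)) if d[i]>30 and d[i]==d[max(0,i-2):i+3].max()]
for x in (370,470,500,530): print("col",x,[(r+130,v) for r,v in jumps(g[130:275,x])][:2],[(r+130,v) for r,v in jumps(g[130:275,x])][-2:])
for y in (148,215,245): print("row",y,jumps(g[y,330:380])[:4])
for x in (398,405,412): print("clamp col",x,[(r+295,v) for r,v in jumps(g[295:360,x])])
print("shoe top front z.06-.07",toH((405,304),.0605),toH((405,304),.069),"carriage",toH((405,323),.069))
S,D=[imaging.camera_params(n) for n in("scene","side")]
E
```

```text
pushcorner [361.5 140.8]
b-72,8 [547.5 141.1]
8,-112 [357.2 257.8]
peg [523.1 250.9]
railA [375.6 140.4]
railB [451.3 140.5]
deck [262.6  85. ]
deck2 [592.4  85.6]
col 370 [(141, 60), (158, 54)] [(241, 87), (259, 91)]
col 470 [(141, 94), (165, 71)] [(242, 90), (259, 91)]
col 500 [(141, 92), (198, 52)] [(241, 88), (259, 93)]
col 530 [(142, 82), (235, 45)] [(248, 32), (253, 48)]
row 148 [(29, 71)]
row 215 [(27, 100)]
row 245 [(21, 31), (26, 103)]
clamp col 398 [(296, 33), (303, 60), (331, 39), (341, 44)]
clamp col 405 [(296, 31), (303, 51), (324, 32), (330, 38), (342, 44)]
clamp col 412 [(296, 33), (303, 61), (324, 33), (331, 38), (341, 44)]
shoe top front z.06-.07 [ 80.6652 -21.1145  60.5   ] [ 76.4728 -23.307   69.    ] carriage [ 92.1862 -22.1749  69.    ]
```

The block matches its predicted home pose within about 1 px (≈1 mm), with both edges parallel. Next I'll move behind the clamp handle.

Call:
arm_command(
  steps=[
    [1,[0.043,0.0166,0],0],
    [1,[0.043,0.0166,0],0],
    [1,[0.043,0.0166,0],0],
    [1,[0,0,0],0],
    [1,[0,0,-0.04],0],
    [1,[0,0,-0.04],0],
    [1,[0,0,-0.03],0],
    [1,[0,0,0],0],
    [1,[0,0,0],0],
  ],
)

```text
clock: 20.68
eef_pos: [0.6324, -0.005, 0.077]
eef_rot: [0.001, 0.078, 0.997, -0.0]
contact_force: [0.7, -1.1, 0.2]
gripper_width: 0.002
```

```bash
python3 - <<'E'
from h import *
import pickle
avg(8)
c=imaging.camera_params("wrist"); im=imaging.read_camera("wrist")[:,:,::-1]; cv2.imwrite("pics/w7.png",im); pickle.dump(c,open("w7.pkl","wb"))
E
```

```text
clk 21.075 F world [ 0.0794 -0.0202  0.1725] sd [0.4267 0.5749 0.3444] F heater [ 0.0816 -0.0076  0.1725] P [ 0.6325 -0.0047  0.0768] heater mm [146.2533 -20.5733] yaw -0.1548
```

View pics/w7.png

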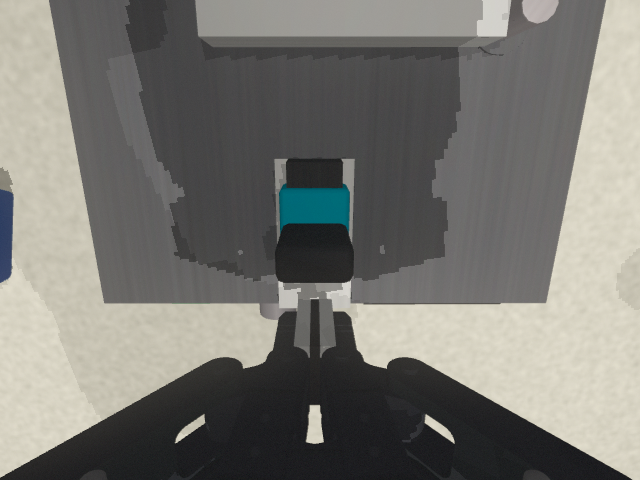

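Picture 9 (w7) shows the shut fingers at (315,300), centred right behind the handle at (315,255). The block edge is at row 37–46 and the shoe front at row 159. I'll push gently towards heater −x.

Call:
arm_command(
  steps=[
    [1,[-0.002,0.0003,0],0],
    [1,[-0.002,0.0003,0],0],
    [1,[-0.002,0.0003,0],0],
    [1,[-0.002,0.0003,0],0],
    [1,[-0.002,0.0003,0],0],
    [1,[-0.001,0.0002,0],0],
    [1,[-0.001,0.0001,0],0],
    [1,[-0.001,0.0002,0],0],
    [1,[-0.001,0.0001,0],0],
    [1,[-0.001,0.0002,0],0],
    [1,[-0.001,0.0001,0],0],
    [1,[-0.001,0.0002,0],0],
  ],
)

```text
clock: 22.62
eef_pos: [0.6151, -0.0021, 0.0758]
eef_rot: [0.0, 0.077, 0.997, -0.0]
contact_force: [2.0, -0.5, -1.4]
gripper_width: -0.004
```

```bash
python3 -c "
from h import *
avg(5)"
```

```text
clk 22.875 F world [ 1.4154 -0.6038 -0.9327] sd [0.3159 0.471  0.6291] F heater [ 1.4919 -0.3771 -0.9327] P [ 0.615  -0.0021  0.0758] heater mm [128.545  -20.7089] yaw -0.1548
```

Call:
arm_command(
  steps=[
    [1,[-0.001,0.0002,0],0],
    [1,[-0.002,0.0003,0],0],
    [1,[-0.002,0.0003,0],0],
    [1,[-0.002,0.0003,0],0],
    [1,[-0.002,0.0003,0],0],
    [1,[-0.002,0.0003,0],0],
    [1,[-0.002,0.0003,0],0],
    [1,[-0.002,0.0003,0],0],
    [1,[-0.002,0.0003,0],0],
    [1,[-0.002,0.0003,0],0],
    [1,[-0.002,0.0003,0],0],
    [1,[-0.002,0.0003,0],0],
  ],
)

```text
clock: 24.38
eef_pos: [0.5919, 0.0015, 0.0758]
eef_rot: [-0.0, 0.077, 0.997, 0.0]
contact_force: [2.8, 0.3, -0.4]
gripper_width: -0.002
```

Call:
arm_command(
  steps=[
    [1,[-0.002,0.0003,0],0],
    [1,[-0.001,0.0002,0],0],
    [1,[-0.001,0.0001,0],0],
    [1,[-0.001,0.0002,0],0],
    [1,[-0.001,0.0001,0],0],
    [1,[-0.001,0.0002,0],0],
    [1,[-0.001,0.0001,0],0],
    [1,[-0.001,0.0002,0],0],
    [1,[-0.001,0.0001,0],0],
  ],
)

```text
clock: 25.5
eef_pos: [0.582, 0.003, 0.0758]
eef_rot: [0.0, 0.077, 0.997, 0.0]
contact_force: [1.7, -0.2, -1.6]
gripper_width: 0.005
```

```bash
python3 -c "
from h import *
avg(5)"
```

```text
clk 25.75 F world [ 1.692   0.4098 -0.2719] sd [0.7424 0.5121 0.6463] F heater [ 1.608   0.667  -0.2719] P [0.5819 0.003  0.0758] heater mm [ 95.0577 -20.8114] yaw -0.1548
```

Call:
arm_command(
  steps=[
    [1,[-0.0005,0.0001,0],0],
    [1,[-0.0005,0.0001,0],0],
    [1,[-0.0005,0.0001,0],0],
    [1,[-0.0005,0,0],0],
    [1,[-0.0005,0.0001,0],0],
    [1,[-0.0005,0.0001,0],0],
    [1,[-0.0005,0.0001,0],0],
    [1,[-0.0005,0,0],0],
    [1,[-0.0005,0.0001,0],0],
    [1,[-0.0005,0.0001,0],0],
  ],
)

```text
clock: 27.0
eef_pos: [0.577, 0.0037, 0.0758]
eef_rot: [-0.0, 0.077, 0.997, -0.0]
contact_force: [1.9, 0.3, -1.9]
gripper_width: 0.001
```

```bash
python3 -c "
from h import *
avg(5)"
```

```text
clk 27.25 F world [ 1.9893  0.6619 -1.0213] sd [0.4114 0.3744 0.3119] F heater [ 1.8627  0.9622 -1.0213] P [0.577  0.0038 0.0758] heater mm [ 90.0845 -20.836 ] yaw -0.1548
```

Call:
arm_command(
  steps=[
    [1,[-0.0003,0.0001,0],0],
    [1,[-0.0003,0,0],0],
    [1,[-0.0003,0.0001,0],0],
    [1,[-0.0003,0,0],0],
  ],
)

```text
clock: 27.75
eef_pos: [0.5759, 0.0039, 0.0758]
eef_rot: [0.0, 0.077, 0.997, -0.0]
contact_force: [2.1, -0.6, -1.4]
gripper_width: -0.002
```

```bash
python3 -c "
from h import *
avg(4)"
```

```text
clk 27.95 F world [ 2.4728  0.0579 -1.0551] sd [0.5146 0.1079 0.391 ] F heater [ 2.434   0.4405 -1.0551] P [0.5758 0.0039 0.0758] heater mm [ 88.9192 -20.8309] yaw -0.1549
```

Call:
arm_command(
  steps=[
    [1,[-0.0003,0.0001,0],0],
    [1,[-0.0003,0,0],0],
    [1,[-0.0003,0.0001,0],0],
    [1,[0,0,0],0],
  ],
)

```text
clock: 28.45
eef_pos: [0.5754, 0.004, 0.0758]
eef_rot: [0.001, 0.077, 0.997, -0.0]
contact_force: [7.0, -1.4, -4.7]
gripper_width: -0.001
```

```bash
python3 -c "
from h import *
avg(5)"
```

```text
clk 28.7 F world [ 6.0214 -1.0535 -4.3394] sd [0.4857 0.3269 0.5473] F heater [ 6.1119 -0.1076 -4.3394] P [0.5755 0.004  0.0759] heater mm [ 88.5646 -20.8357] yaw -0.155
```

The shoe touches: force rose from 2.4 to 6.1 N and motion stopped at the expected place. I'll back off horizontally and lift clear.

Call:
arm_command(
  steps=[
    [1,[0.0005,-0.0001,0],0],
    [1,[0.0005,-0.0001,0],0],
    [1,[0.001,-0.0002,0],0],
    [1,[0.003,-0.0005,0],0],
    [1,[0.01,-0.0015,0],0],
    [1,[0.015,-0.0025,0],0],
    [1,[0,0,0.04],0],
    [1,[0,0,0.05],0],
    [1,[0,0,0.05],0],
    [1,[0,0,0],0],
    [1,[0,0,0],0],
  ],
)

```text
clock: 30.08
eef_pos: [0.605, -0.0007, 0.2155]
eef_rot: [-0.0, 0.077, 0.997, 0.0]
contact_force: [-0.4, 0.3, -1.3]
gripper_width: 0.002
```

```bash
python3 - <<'E'
from h import *
import pickle
avg(3)
c=imaging.camera_params("wrist"); im=imaging.read_camera("wrist")[:,:,::-1]; cv2.imwrite("pics/w8.png",im); pickle.dump(c,open("w8.pkl","wb"))
g=cv2.cvtColor(im,cv2.COLOR_BGR2GRAY).astype(int)
W=lambda p:(HR@(np.array(p)/1e3))+[HO[0],HO[1],0]
for n,p in [("pushcorner",(-40,-60,70)),("b-72,8",(-40,60,70)),("8,-112",(40,-60,70)),("peg",(32,52,78)),("railA",(-40,-50,64)),("railB",(-40,0,64)),("shoefront",(40,-20,61))]: print(n,proj(c,W(p)).round(1)[0])
E
```

```text
clk 30.225 F world [ 0.3026 -0.3447 -0.1902] sd [0.2841 0.2557 0.7606] F heater [ 0.3524 -0.2937 -0.1902] P [ 0.6047 -0.0008  0.2148] heater mm [118.139  -21.0242] yaw -0.1548
pushcorner [255.1  -9.3]
b-72,8 [440.9  -9. ]
8,-112 [260.1 120.7]
peg [422.2 108.6]
railA [271.5  -6.4]
railB [347.2  -6.2]
shoefront [316.5 120.8]
```

View pics/w8.png

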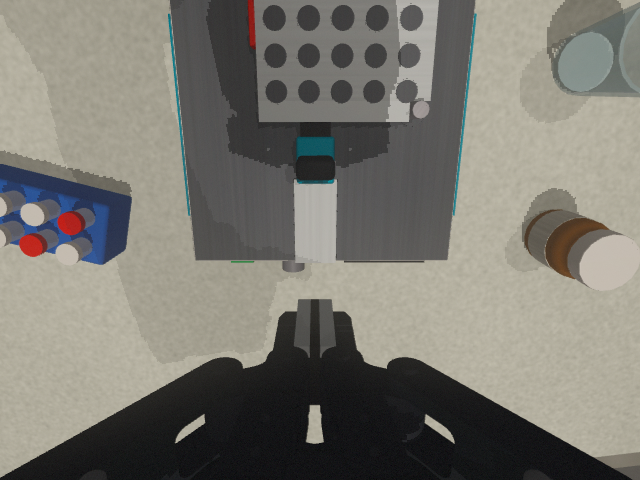

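```bash
python3 - <<'E'
from h import *
import pickle
for k in (6,8):
    c=pickle.load(open(f"w{k}.pkl","rb")); im=cv2.imread(f"pics/w{k}.png"); g=cv2.cvtColor(im,cv2.COLOR_BGR2GRAY).astype(int)
    W=lambda p:(HR@(np.array(p)/1e3))+[HO[0],HO[1],0]
    def prof(r,a,b): 
        d=g[r,a+1:b+1]-g[r,a-1:b-1]; return [(a+i,int(d[i])) for i in range(len(d)) if abs(d[i])>25]
    for n,p in [("left",(30,-60,70)),("right",(15,60,70)),("notchwall",(36,46,70)),("pegL",(32,46,78)),("pegR",(32,58,78)),("railend",(-42,0,64))]:
        u=proj(c,W(p))[0].round(1); r=int(round(u[1])); print(k,n,u,prof(r,int(u[0])-9,int(u[0])+10) if 0<=r<480 else '')
im=cv2.imread("pics/w8.png")[0:150,240:450]; cv2.imwrite("pics/c8.png",cv2.resize(im,(800,571),interpolation=cv2.INTER_CUBIC))
E
```

```text
6 left [357.7 244.3] [(351, -33), (353, 31), (355, 41), (356, 102), (357, 63)]
6 right [532.9 223.8] [(531, -69), (532, -89)]
6 notchwall [507.9 252.7] [(506, -75), (507, -93), (508, -28), (513, 83), (514, 66)]
6 pegL [514.3 250.9] [(507, -90), (508, -67), (513, 88), (514, 64)]
6 pegR [531.9 250.9] [(530, -63), (531, -47)]
6 railend [451.7 137.4] [(449, -76), (450, -64)]
8 left [259.5 105.7] [(257, 48), (258, 63)]
8 right [432.9  82.9] [(431, -86), (432, -87)]
8 notchwall [410.2 115. ] [(408, -61), (409, -100), (410, -42), (413, 45), (414, 74), (415, 34)]
8 pegL [413.4 108.6] [(408, -43), (409, -107), (410, -64), (411, 31), (412, 80), (413, 53)]
8 pegR [431.  108.6] [(428, -34), (429, -59)]
8 railend [347.3  -9.7]
```

View pics/c8.png

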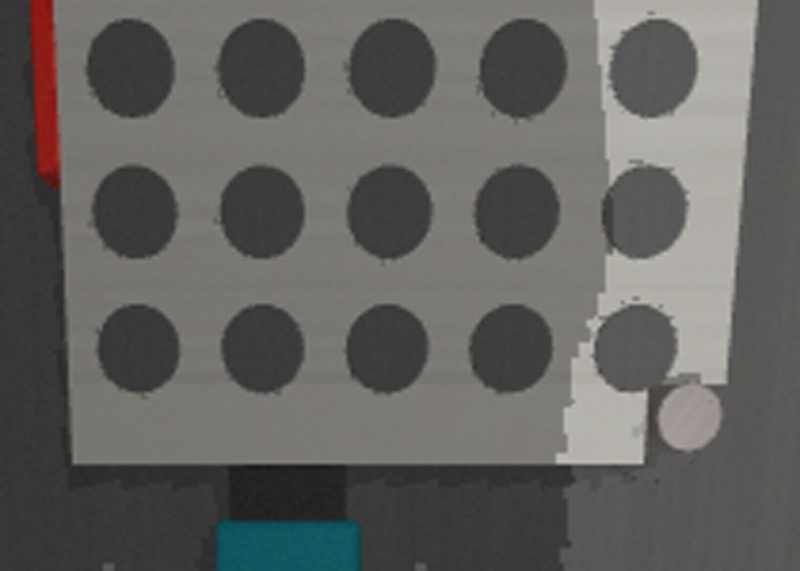

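Picture 11 (c8) shows the shoe on the block's edge and the notch walls at the peg. In both frames the wall and the peg carry the same ≈−1 px offset, so the gap is under about 0.3 mm. The block is home and the robot is clear, so I'll hand in.

```bash
python3 -c "
from h import *
print(ticket.close_job())"
```

```text
the job is handed in; nothing more can be done
None
```

The block is seated on the peg and the rail, the clamp shoe rests against it, and I handed the job in at about 30 s of the 67 s allowed.

- **Turning the block:** I pushed on the red pad with the shut fingers and followed the arc around the peg. The highest force I read was about 12 N.
- **Holding it home:** I held the block at an average of 11.1–11.5 N for about 2 s. Single readings vary by about ±0.5 N.
- **Clamp:** I backed off before touching the clamp, then pushed its handle from behind with about 2 N. When the shoe met the block the push rose to about 6 N, and I stopped there and lifted clear.

**Last checks:**
- **Rail:** The long edge was parallel to the rail within about 0.003 rad while held. After release it matched the predicted home position to about 1 pixel (roughly 1 mm).
- **Peg and shoe:** After clamping, the notch wall sat on the peg within about 0.3 mm, and the last picture shows the shoe on the block.
- **Glassware and rack:** The arm passed clear of the beaker, jar and rack. The last picture shows them upright, though I did not measure their positions again.

**Did not fully agree:**
- **Deck corners:** My first heater fit was up to 5 mm off at the deck's corners, but the peg and rail fitted to about 1 mm, so I relied on those.
- **Block's short edge:** In the last views the block's pad-side short edge appeared about 1 mm beyond its predicted position, while the notch and peg agreed. I took this as camera calibration error.
- **Vertical force:** The wrist showed about 2 N vertically during the hold and 4 N at the clamp touch, which I took to be friction.
- **Peg and rail loads:** I could not measure these directly. I estimate about 13–15 N on the peg.

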